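# Lay out the bench mat for making up a solution

### The arm

A 6-joint arm with a two-finger parallel gripper is mounted at the origin on the work surface. World frame = base frame: x ahead of the robot, y to its left, z up, the work surface at z = 0. Lengths are in m, angles in rad, forces in N, time in s.
With the tool pointing down it reaches from about 0.35 to 0.925 m from the base axis. Payload 6.4 kg.
Tool frame: the origin (TCP) lies on the mounting face of the last link; the fingertips stand 199 mm ahead of it and the grasp point (between the pads) lies 180 mm ahead of it; z points along the fingers, y is the line along which they close (so a half turn about z gives the same grasp; the last joint's range is limited). The gripper opens to 94 mm and grips with 3 to 60 N. Pads are 16 mm wide; open, the fingers measure 119 mm over their backs; the gripper's body (75 mm by 177 mm) begins 78 mm behind the grasp point.
Start: joints at [0.998, 0.245, 1.558, -0, 1.339, -0.174], TCP at [0.252, 0.599, 0.405] pointing down, gripper open.
Joint ranges: [-3.13, 3.13], [-1.02, 2.26], [0.13, 2.54], [-0.95, 4.09], [0.21, 2.88], [-2.74, 2.74]. Speed limits (rad/s): [2.57, 2.57, 3.14, 3.14, 3.14, 3.14].

### API

Orientations are given as a unit quaternion [w, x, y, z].
In Python, from plant import * gives the robot as it stands.
- The arm moves only by the shell command python3 -m jog 'ROWS' [FORCE]. ROWS is JSON, a list of rows, each a list of 5 numbers: the finger opening in m, from 0 to 0.094, then the shift along the tool's x, y, z in m, then the turn about the tool's z in units of 8 degrees (1.0 is 8 degrees). A call has 1 to 5 rows; each row is the pose to reach, as a shift and turn from the pose commanded when the call began, along the tool's axes at that moment; what a row does not reach only later rows make up. A row lasts 1/10 s, in which the tool goes at most 50 mm and 8.59 degrees, less where a joint would pass 70% of its speed; a pose out of reach is approached as far as the arm can. A call with a gripper value outside its range is refused whole. The fingers move at their own pace and stop on an object; FORCE is the grip in N (left out, the last holds). Time passes only in rows, so rows that repeat a pose let the fingers close. It gives the time, the measured TCP pose, the force, the opening and the grip force at its end, in the units of the state.
- state(): the state, without advancing time (a new reading comes with each control period).
- snapshot(name): name is "side" or "top" or "wrist"; returns a dict with "img" (400x640x3 uint8, red, green, blue), "depth" (400x640 float32, m along the optical axis (not along the pixel's ray), 0 where there is no reading), "mtx" (3x3 intrinsics, pixels), "R" (3x3) and "t" (3): a world point X has camera coordinates R X + t; the wrist camera has in their place "hand_eye" (4x4, takes a point from camera to tool coordinates, whose origin is the TCP and whose axes are the flange's). Camera axes: x right, y down, z forward; pixel columns grow to the right and rows downward; lengths in m; the calibration is good to about 2 mm. A picture is of the moment at which its call begins: read the wrist's pose just before it.
- sign_off(): hands the job in; it is judged then, once.
The state is a dict: "t": time; "joints": joint angles; "joint_vel": joint speeds; "joint_efforts": joint torques, N m; "tcp_pos": TCP position; "tool_rot": TCP orientation; "wrist_force": force on the tool from outside, world axes, zero at the start; "moment": the same for the moment, N m; "opening": finger opening in m; "grip_force": force on a finger pad.
Only numpy, scipy, OpenCV 4.12 (cv2) and the standard library are available. Lean on these libraries where they do the work, as an engineer would, in place of code of your own. Each camera call takes 0.05 s, during which the arm holds its last target. There are 200 camera calls.

### The job

Lay out the bench mat for making up a solution: stand the large conical flask in the middle of the stirrer's plate with the powder funnel (now in the small flask) seated upright in its neck, the closed weighing bottle in the middle of the white tile, and the tall brown bottle on the mat midway between tile and stirrer. Set everything down upright rather than dropping it, and leave the small flask, the short brown bottle and the beaker standing where they are.

Things in the scene. Friction and masses are not known exactly. Their poses are not given: they have to be found in the camera images.
- flask: The large conical (Erlenmeyer) flask, clear glass with white printed marks, standing upright, loose, about 140 g: 145 mm tall, 85 mm across the base, tapering to a straight neck 34 mm across the outside (rim 37 mm) from 105 mm height to the top; bore of the neck 29 mm. Origin: centre of its underside; z is up, yaw is of no account.
- small_flask: The small conical flask, same glass, loose, about 90 g: 105 mm tall, 64 mm across the base, neck 34 mm outside from 65 mm height to the top, bore 29 mm. At the start the funnel stands in its neck. It stays where it is. Origin: centre of its underside; z is up, yaw is of no account.
- funnel: White plastic powder funnel, 30 g, 62 mm tall, stem down in the small flask's neck (lifts straight out). From below: stem 20 mm across for 30 mm, cone widening to 56 mm at 50 mm, upright rim band 56 mm across from 50 to 62 mm. Origin: centre of the stem's lower end; z up its axis. Seated in a flask, its cone rests on the mouth, origin 35 mm below the top of the neck.
- weighing_bottle: Weighing bottle, a squat clear glass cylinder, closed with a lid that stays on: 50 mm across, 42 mm tall, with a small knob 16 mm across on top up to 58 mm; loose, about 70 g. Origin: centre of its underside; z is up, yaw is of no account.
- tall_bottle: The tall brown glass reagent bottle with a paper label and black screw cap, closed, loose, about 180 g: 115 mm tall, body 50 mm across up to 70 mm height, then a shoulder to a narrow neck; cap 32 mm across from 88 mm height to the top. Origin: centre of its underside; z is up, yaw is of no account.
- short_bottle: The short brown glass bottle with black cap: 78 mm tall, 40 mm across, cap 28 mm across; loose. It stays where it is. Origin: centre of its underside.
- beaker: Clear glass beaker, 70 mm tall, 57 mm across the rim, empty, loose. It stays where it is. Origin: centre of its underside.
- stirrer: Compact magnetic stirrer, a white box 125 x 125 mm on one end of the mat, fixed, with a control knob on the side towards the robot. Its round steel plate, 110 mm across, is the highest part, 55 mm above the origin. Origin: centre of its underside (on the mat), straight below the plate's centre; z is up.
- tile: White glazed tile, 100 x 100 mm, 7 mm thick, lying fixed on the other end of the mat. Which end holds the tile and which the stirrer varies. Origin: centre of its underside (on the mat); z is up.
- mat: Dark rubber bench mat, 170 x 360 mm, 3 mm thick, fixed to the bench. The stirrer's and the tile's centres lie near its long centre line, each about 105 mm from the middle. Origin: centre of its underside; y runs along its length, z is up.
Things that resemble listed ones, but are neither listed nor needed, are in the scene too. Leave any pink or yellow look-alike of the weighing_bottle alone.

How it is judged:
By the outcome, as a careful person would: the job done as asked, in the order asked, and still so for the second after the job is handed in, with the robot touching nothing.
It also fails if it takes over 106 s, if anything falls off the work surface, if the arm or the gripper's body presses on something with over 40 N, if the wrist force passes 120 N, or if a joint passes its speed limit or range.

## Working session

There is one attempt and no reset: what is moved stays moved. The work goes in short steps, Python scripts to look and compute and a shell command to move; the robot and the scene stay as the last step left them, time stands still between calls to the robot, and variables do not carry over. Pictures are saved under pics/ and viewed, at most 14 in all, crops included, and the job is handed in when it is done.

```bash
mkdir -p pics; python3 - <<'E'
from plant import *
import cv2,numpy as np
s=state();print(s)
for n in("top","side"):
    d=snapshot(n);cv2.imwrite(f"pics/{n}0.png",d["img"][:,:,::-1]);np.savez(f"pics/{n}0.npz",**d)
    print(n,d["mtx"],d["R"],d["t"])
E
```

```text
{'t': 0.0, 'joints': array([ 9.97923534e-01,  2.45784216e-01,  1.55897176e+00, -6.27739205e-06,
        1.33868068e+00, -1.74096941e-01]), 'joint_vel': array([ 0.00046676,  0.00013727, -0.00086001, -0.00068023,  0.0019008 ,
       -0.00014175]), 'joint_efforts': array([-5.76003840e-04, -4.15834951e+01, -3.14606380e+01,  6.85164286e-02,
        3.32771195e-02, -1.16275019e-04]), 'tcp_pos': array([0.25226221, 0.59881617, 0.40358683]), 'tool_rot': array([-3.33559764e-04,  1.98068626e-01,  9.80187722e-01, -8.59553153e-04]), 'wrist_force': array([ 0.46953683, -0.74605517, -0.12622583]), 'moment': array([-0.01895057,  0.01903526, -0.01110942]), 'grip_force': 0.0, 'opening': 0.09376230754904313}
top [[416.82136985   0.         324.11532777]
 [  0.         416.82136985 192.85481158]
 [  0.           0.           1.        ]] [[ 0.00141942 -0.99987578 -0.0156976 ]
 [-0.98692647  0.00112922 -0.1611672 ]
 [ 0.16116491  0.01572114 -0.98680227]] [-0.00780107  0.47999034  0.94938066]
side [[505.20326568   0.         326.00724022]
 [  0.         505.20326568 191.58279062]
 [  0.           0.           1.        ]] [[ 0.93460769 -0.35565054 -0.00459953]
 [-0.23324529 -0.60307577 -0.76282125]
 [ 0.26852392  0.71401142 -0.64659307]] [-0.44820255  0.1518336   0.98068125]
```

View pics/top0.png

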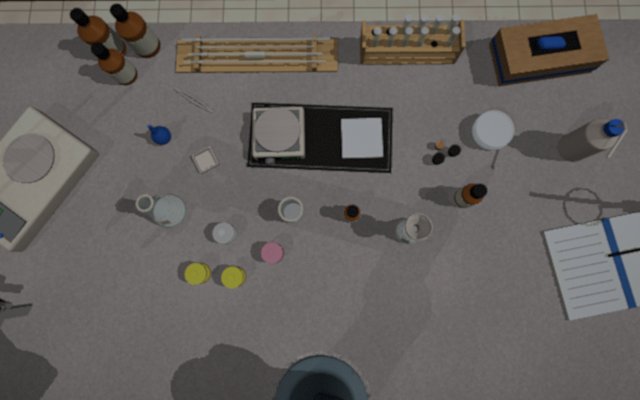

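View pics/side0.png

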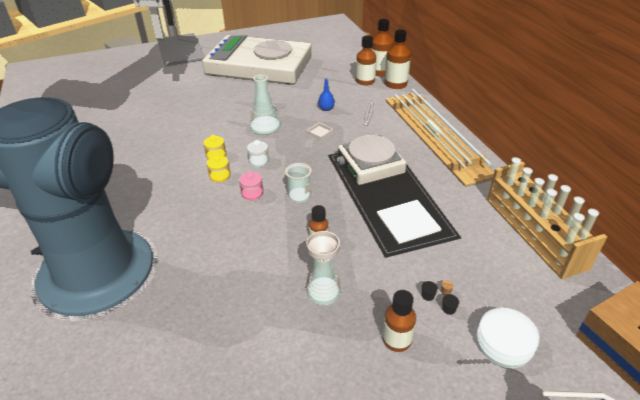

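The top view shows the flask at (170,211), the weighing bottle at (223,233), the beaker at (290,209), and the short bottle at (352,213). The small flask with the funnel is at (415,228) and the tall bottle at (470,195). The stirrer is at (278,132) and the tile at (362,138). I'll zoom in on both views.

```bash
python3 - <<'E'
import cv2
a=cv2.imread("pics/top0.png")[90:290,130:500];cv2.imwrite("pics/topc.png",cv2.resize(a,(740,400),interpolation=cv2.INTER_CUBIC))
a=cv2.imread("pics/side0.png")[70:360,200:460];cv2.imwrite("pics/sidec.png",cv2.resize(a,(520,580),interpolation=cv2.INTER_CUBIC))
E
```

```text
(no output)
```

View pics/topc.png

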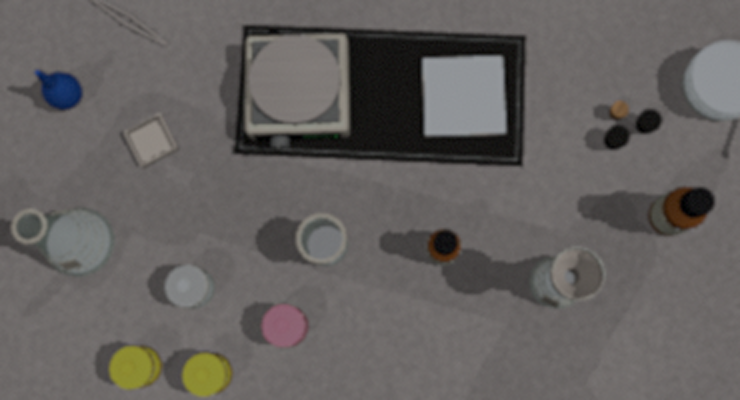

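View pics/sidec.png

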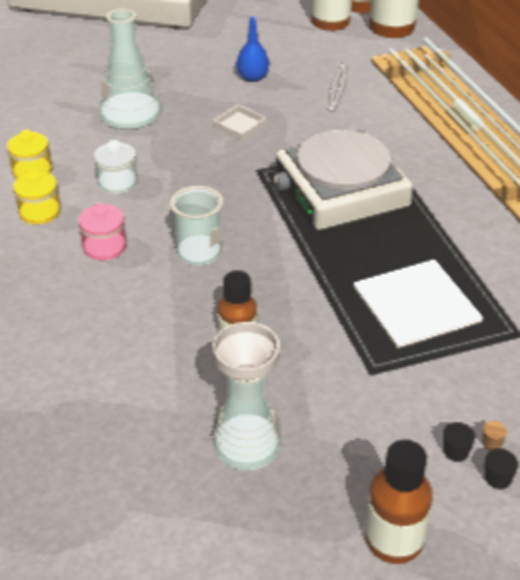

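```bash
cat > h.py <<'E'
import numpy as np
from scipy.spatial.transform import Rotation as Ro
from plant import *
def ray(cam,u,v,z):
    K,R,t=cam["mtx"],cam["R"],cam["t"]
    d=R.T@np.linalg.inv(K)@[u,v,1];o=-R.T@t
    return (o+d*(z-o[2])/d[2])[:2]
def rot(s): return Ro.from_quat(s["tool_rot"][[1,2,3,0]]).as_matrix()
def go(x,y,z=None):
    "tool-axis shift bringing grasp point over x,y (and grasp height z)"
    s=state();R=rot(s);g=s["tcp_pos"]+R@[0,0,.18]
    d=np.array([x,y,g[2] if z is None else z])-g
    print("t",round(s["t"],2),"grasp",g.round(4),"tilt",R[2,2].round(4),"yaw y-axis",np.degrees(np.arctan2(R[1,1],R[0,1])).round(1),"shift",(R.T@d).round(4))
E
python3 - <<'E'
from h import *
T=dict(np.load("pics/top0.npz"));S=dict(np.load("pics/side0.npz"))
P=dict(flaskrim=(.145,(145,203),(260.5,78)),flaskbase=(.003,(169.5,210.5),(265,124.5)),weigh=(.042,(223.5,233),(258,146)),
beaker=(.07,(291,209.5),None),short=(.078,(353,211.5),(318.5,210.5)),funnel=(.132,(418.5,227),(323,244)),sbase=(.003,(407,231),(323.5,291)),
tall=(.115,(478.5,191),(403,296)),plate=(.058,(277.5,130.5),(372,148.5)),tile=(.010,(362,138),(409,221.5)),
c1=(.003,(252,103.5),None),c2=(.003,(392,108.5),None),c3=(.003,(391,172),None),c4=(.003,(247.5,166),None))
for k,(z,a,b) in P.items():print(k,ray(T,*a,z).round(4),ray(S,*b,z).round(4) if b else '')
go(.5,.3,.3)
E
```

```text
flaskrim [0.4413 0.3701] [0.4448 0.37  ]
flaskbase [0.4424 0.3725] [0.4462 0.3765]
weigh [0.3847 0.2271] [0.3913 0.2303]
beaker [0.4365 0.0673] 
short [ 0.4309 -0.0736] [ 0.435  -0.0767]
funnel [ 0.3916 -0.2084] [ 0.3936 -0.2134]
sbase [ 0.3923 -0.2074] [ 0.3948 -0.2098]
tall [ 0.4713 -0.3447] [ 0.4762 -0.3473]
plate [0.6278 0.1035] [0.6337 0.1009]
tile [ 0.6231 -0.1015] [ 0.6259 -0.1076]
c1 [0.7174 0.1774] 
c2 [ 0.7024 -0.179 ] 
c3 [ 0.5379 -0.1724] 
c4 [0.5539 0.1839] 
t 0.1 grasp [0.2521 0.5986 0.2237] tilt -1.0 yaw y-axis 67.1 shift [-0.3443 -0.179  -0.0761]
```

```bash
python3 -c "
from h import *
go(.444,.372,.2237)"
```

```text
t 0.1 grasp [0.2521 0.5986 0.2237] tilt -1.0 yaw y-axis 67.1 shift [-2.648e-01 -1.343e-01  1.000e-04]
```

```bash
python3 -m jog '[[0.094,-0.132,-0.067,0,0],[0.094,-0.132,-0.067,0,0],[0.094,-0.132,-0.067,0,0],[0.094,-0.132,-0.067,0,0]]' 15;python3 -m jog '[[0.094,-0.132,-0.067,0,0],[0.094,-0.132,-0.067,0,0],[0.094,-0.132,-0.067,0,0],[0.094,-0.132,-0.067,0,0],[0.094,-0.132,-0.067,0,0]]'; python3 - <<'E'
from h import *
import cv2
go(.444,.372,.125)
d=snapshot("wrist");cv2.imwrite("pics/w1.png",d["img"][:,:,::-1]);print(d["mtx"],d["hand_eye"])
E
```

```text
t: 0.5
tcp_pos: [0.3509, 0.4828, 0.4041]
tool_rot: [0.0, 0.201, 0.98, -0.001]
wrist_force: [-0.3, 0.4, -0.1]
opening: 0.0942
grip_force: 0.0
t: 1.0
tcp_pos: [0.4438, 0.3729, 0.4043]
tool_rot: [-0.0, 0.199, 0.98, 0.0]
wrist_force: [0.0, -0.3, -0.2]
opening: 0.094
grip_force: 0.0
t 1.0 grasp [0.4436 0.3729 0.2243] tilt -1.0 yaw y-axis 67.1 shift [-0.0008 -0.0007  0.0993]
[[355.82566313   0.         318.44268717]
 [  0.         355.82566313 196.7839304 ]
 [  0.           0.           1.        ]] [[-1.54919714e-04 -9.61399218e-01 -2.75157262e-01  8.11981176e-02]
 [ 9.99999987e-01 -1.63551463e-04  8.42622233e-06  6.04848533e-05]
 [-5.31033362e-05 -2.75157257e-01  9.61399231e-01  2.03428997e-02]
 [ 0.00000000e+00  0.00000000e+00  0.00000000e+00  1.00000000e+00]]
```

View pics/w1.png

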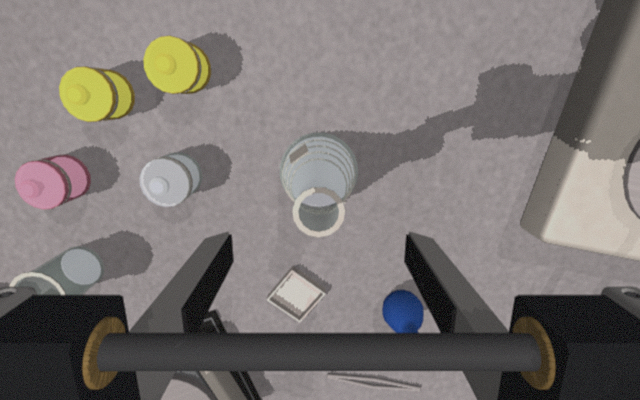

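The wrist view shows the flask rim at (318.5,212) and the weighing bottle's lid at about (166,182), with its knob at (158,187).

```bash
cat >> h.py <<'E'
def wray(u,v,z,s=None):
    s=s or state();R=rot(s)
    K=np.array([[355.82566,0,318.44269],[0,355.82566,196.78393],[0,0,1]])
    H=np.array([[-1.549e-4,-.961399218,-.275157262,.0811981],[1,-1.6355e-4,8.4e-6,6.05e-5],[-5.3e-5,-.275157257,.961399231,.020342900]])
    d=R@H[:,:3]@np.linalg.inv(K)@[u,v,1];o=s["tcp_pos"]+R@H[:,3]
    return (o+d*(z-o[2])/d[2])[:2].round(4)
E
python3 -c "
from h import *
print(wray(318.5,212,.145),wray(166,182,.045),wray(158,187,.058),wray(56,270,.07))"
```

```text
[0.4415 0.3744] [0.3856 0.2358] [0.3863 0.2329] [0.4199 0.1057]
```

```bash
python3 -m jog '[[0.094,0,0,0.04,0],[0.094,0,0,0.08,0],[0.094,0,0,0.098,0],[0.094,0,0,0.098,0],[0.06,0,0,0.098,0]]' 20; python3 -m jog '[[0.03,0,0,0,0],[0.03,0,0,0,0],[0.03,0,0,0,0],[0.03,0,0,0,0],[0.03,0,0,0,0]]';python3 -m jog '[[0.03,0,0,0,0],[0.03,0,0,0,0],[0.03,0,0,0,0]]'; python3 -m jog '[[0.03,0,0,-0.02,0],[0.03,0,0,-0.06,0],[0.03,0,0,-0.1,0],[0.03,0,0,-0.1,0]]'; python3 -c "
from h import *
go(.629,.1025,.226)"
```

```text
t: 1.55
tcp_pos: [0.443, 0.3743, 0.3071]
tool_rot: [0.0, 0.197, 0.98, 0.0]
wrist_force: [0.1, -0.6, 0.2]
opening: 0.089
grip_force: 0.0
t: 2.05
tcp_pos: [0.4437, 0.373, 0.307]
tool_rot: [0.0, 0.198, 0.98, 0.0]
wrist_force: [0.5, 0.8, 0.7]
opening: 0.0494
grip_force: 0.0
t: 2.35
tcp_pos: [0.4437, 0.3729, 0.3066]
tool_rot: [0.0, 0.198, 0.98, -0.0]
wrist_force: [0.5, -0.5, 0.2]
opening: 0.0333
grip_force: 20.0
t: 2.75
tcp_pos: [0.4447, 0.3737, 0.4133]
tool_rot: [0.004, 0.198, 0.98, 0.004]
wrist_force: [1.8, 0.4, -0.7]
opening: 0.0334
grip_force: 20.0
t 2.75 grasp [0.4465 0.3747 0.2333] tilt -0.9999 yaw y-axis 67.2 shift [-0.2738 -0.1801  0.0076]
```

```bash
python3 -m jog '[[0.03,-0.03,-0.02,0,0],[0.03,-0.065,-0.045,0,0],[0.03,-0.1,-0.065,0,0],[0.03,-0.13,-0.085,0,0],[0.03,-0.15,-0.1,0,0]]'; python3 -m jog '[[0.03,0,0,0,0],[0.03,0,0,0,0],[0.03,0,0,0,0]]'; python3 - <<'E'
from h import *
import cv2
go(.63,.102,.226)
s=state();d=snapshot("wrist");cv2.imwrite("pics/w2.png",d["img"][:,:,::-1]);np.save("pics/w2.npy",s,allow_pickle=True)
E
```

```text
t: 3.25
tcp_pos: [0.5439, 0.2206, 0.405]
tool_rot: [-0.001, 0.199, 0.98, -0.001]
wrist_force: [0.5, -0.4, -1.3]
opening: 0.0337
grip_force: 20.0
t: 3.55
tcp_pos: [0.5424, 0.2234, 0.4059]
tool_rot: [-0.001, 0.198, 0.98, -0.0]
wrist_force: [-0.2, 0.3, -2.1]
opening: 0.0335
grip_force: 20.0
t 3.55 grasp [0.5422 0.2234 0.2259] tilt -1.0 yaw y-axis 67.2 shift [-0.128  -0.0779 -0.0003]
```

View pics/w2.png

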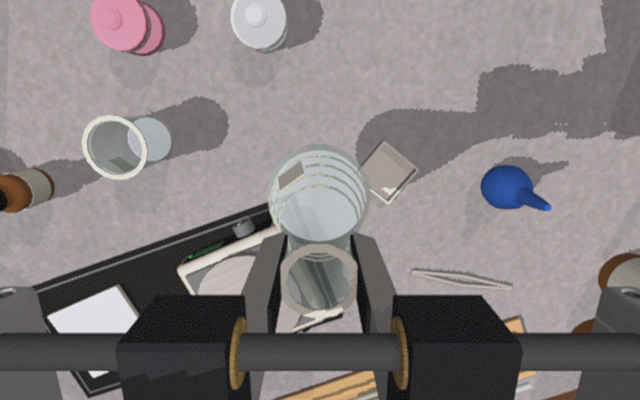

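The wrist view shows the flask held upright, with the plate hidden behind the fingers. I'll refine the plate and tile centres from the saved top and side images.

```bash
python3 - <<'E'
from h import *
import cv2
for n in("top","side"):
    d=dict(np.load(f"pics/{n}0.npz"));h,w=d["depth"].shape
    u,v=np.meshgrid(np.arange(w),np.arange(h));Z=d["depth"]
    c=np.stack([u,v,np.ones_like(u)],-1)@np.linalg.inv(d["mtx"]).T*Z[...,None]
    X=(c-d["t"])@d["R"]
    box=(abs(X[...,0]-.63)<.085)&(abs(X[...,1]-.103)<.085)&(Z>0)
    zz=X[box][:,2];print(n,np.histogram(zz,np.arange(-.01,.08,.005)))
    m=box&(X[...,2]>.04)
    (cx,cy),sz,a=cv2.minAreaRect(X[m][:,:2].astype(np.float32)*1000);print("box>.04",cx,cy,sz,a,m.sum())
    m=box&(X[...,2]>.0545)
    (cx,cy),sz,a=cv2.minAreaRect(X[m][:,:2].astype(np.float32)*1000);print("plate",cx,cy,sz,a,X[m].mean(0))
    t=(abs(X[...,0]-.625)<.08)&(abs(X[...,1]+.104)<.08)&(d["img"].min(-1)>120)&(X[...,2]<.03)
    (cx,cy),sz,a=cv2.minAreaRect(X[t][:,:2].astype(np.float32)*1000);print("tile",cx,cy,sz,a,X[t].mean(0))
E
```

```text
top (array([   4,  328, 1208,  104,   12,   25,   36,   57,   72,  230,  420,
        251,  263, 1299,   67,    0,    0]), array([-0.01 , -0.005,  0.   ,  0.005,  0.01 ,  0.015,  0.02 ,  0.025,
        0.03 ,  0.035,  0.04 ,  0.045,  0.05 ,  0.055,  0.06 ,  0.065,
        0.07 ,  0.075]))
box>.04 631.3954467773438 104.62857055664062 (124.49636840820312, 122.13226318359375) 0.45261311531066895 2300
plate 633.251220703125 104.51930236816406 (108.25978088378906, 108.4148941040039) 74.43087005615234 [0.63223798 0.10449178 0.05729875]
tile 626.1255493164062 -101.06529235839844 (99.84677124023438, 98.38541412353516) 1.3284883499145508 [ 0.62535157 -0.10129042  0.00899423]
side (array([  1,  84, 947, 113,  69, 115, 121, 114, 135, 192, 328, 198, 121,
       928,  93,   0,   0]), array([-0.01 , -0.005,  0.   ,  0.005,  0.01 ,  0.015,  0.02 ,  0.025,
        0.03 ,  0.035,  0.04 ,  0.045,  0.05 ,  0.055,  0.06 ,  0.065,
        0.07 ,  0.075]))
box>.04 634.7478637695312 101.40780639648438 (125.35093688964844, 123.58259582519531) 1.7011168003082275 1668
plate 635.0364990234375 102.74107360839844 (110.36121368408203, 107.93717193603516) 8.464869499206543 [0.63372917 0.10128452 0.05814012]
tile 624.7517700195312 -112.9111099243164 (158.8577117919922, 142.1463623046875) 0.002855886472389102 [ 0.62387398 -0.11263289  0.00875663]
```

```bash
python3 -m jog '[[0.03,-0.03,-0.02,0,0],[0.03,-0.065,-0.04,0,0],[0.03,-0.1,-0.06,0,0],[0.03,-0.12,-0.07,0,0],[0.03,-0.131,-0.0754,0,0]]'; python3 -m jog '[[0.03,0,0,0,0],[0.03,0,0,0.01,0],[0.03,0,0,0.02,0],[0.03,0,0,0.03,0],[0.03,0,0,0.034,0]]'; python3 -m jog '[[0.03,0,0,0.002,0],[0.03,0,0,0.003,0],[0.03,0,0,0.004,0],[0.03,0,0,0.005,0],[0.03,0,0,0.005,0]]'; python3 -c "
from h import *
go(.634,.103,.184)"
```

```text
t: 4.1
tcp_pos: [0.6352, 0.1017, 0.4064]
tool_rot: [-0.0, 0.198, 0.98, 0.0]
wrist_force: [-0.5, 0.7, -1.4]
opening: 0.0339
grip_force: 20.0
t: 4.6
tcp_pos: [0.6337, 0.103, 0.3704]
tool_rot: [-0.002, 0.198, 0.98, -0.0]
wrist_force: [-0.8, 0.3, -1.3]
opening: 0.0336
grip_force: 20.0
t: 5.1
tcp_pos: [0.6345, 0.1022, 0.3678]
tool_rot: [0.0, 0.198, 0.98, 0.0]
wrist_force: [0.7, 0.6, -1.6]
opening: 0.034
grip_force: 20.0
t 5.1 grasp [0.6346 0.1022 0.1878] tilt -1.0 yaw y-axis 67.1 shift [0.0009 0.0005 0.0038]
```

```bash
python3 -m jog '[[0.03,0,0,0.001,0],[0.03,0,0,0.002,0],[0.03,0,0,0.003,0],[0.03,0,0,0.003,0],[0.03,0,0,0.003,0]]';  python3 - <<'E'
from h import *
import cv2
go(.634,.103,.184)
a=snapshot("side")["img"][60:260,240:500,::-1];cv2.imwrite("pics/s2.png",cv2.resize(a,(780,600),interpolation=cv2.INTER_CUBIC))
E
```

```text
t: 5.6
tcp_pos: [0.6345, 0.1022, 0.3646]
tool_rot: [0.0, 0.198, 0.98, -0.0]
wrist_force: [0.3, -0.3, -0.4]
opening: 0.0337
grip_force: 20.0
t 5.6 grasp [0.6345 0.1022 0.1846] tilt -1.0 yaw y-axis 67.1 shift [0.0008 0.0005 0.0006]
```

View pics/s2.png

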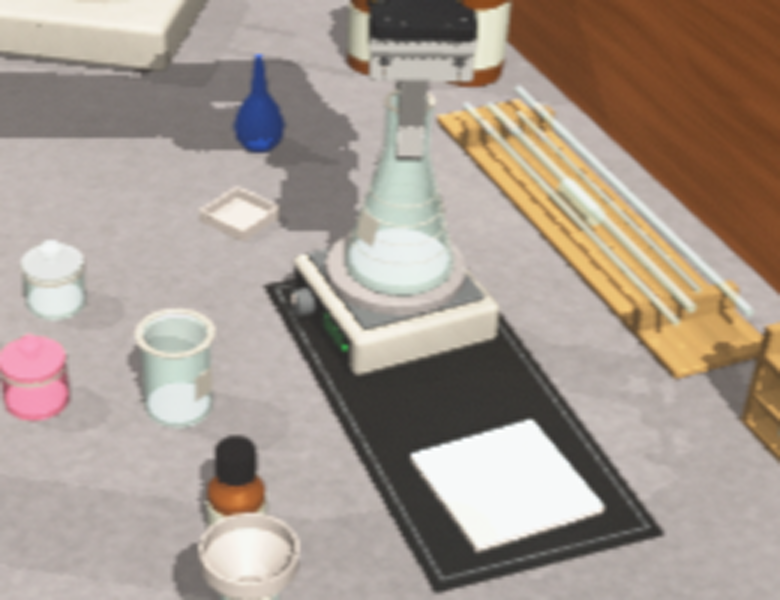

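The flask stands centred on the plate: its base is at (400,262) and the plate at (397,266). I'll lower it the last bit and release.

```bash
python3 -m jog '[[0.03,0,0,0.001,0],[0.03,0,0,0.0015,0],[0.03,0,0,0.0015,0],[0.04,0,0,0.0015,0],[0.045,0,0,0.0015,0]]'; python3 -m jog '[[0.06,0,0,0,0],[0.06,0,0,0,0],[0.06,0,0,0,0],[0.06,0,0,-0.02,0],[0.06,0,0,-0.05,0]]'; python3 -m jog '[[0.07,0,0,-0.03,0],[0.08,0,0,-0.06,0],[0.094,0,0,-0.06,0]]'; python3 - <<'E'
from h import *
import cv2
s=state();np.save("pics/w3.npy",s,allow_pickle=True)
cv2.imwrite("pics/w3.png",snapshot("wrist")["img"][:,:,::-1])
go(.393,-.209,.29)
E
```

```text
t: 6.15
tcp_pos: [0.6345, 0.1023, 0.3632]
tool_rot: [0.0, 0.198, 0.98, 0.0]
wrist_force: [0.3, 0.4, 0.5]
opening: 0.0436
grip_force: 0.0
t: 6.65
tcp_pos: [0.634, 0.1022, 0.4111]
tool_rot: [-0.003, 0.198, 0.98, -0.0]
wrist_force: [0.9, 0.4, 0.3]
opening: 0.0601
grip_force: 0.0
t: 6.95
tcp_pos: [0.635, 0.1023, 0.4788]
tool_rot: [0.005, 0.198, 0.98, 0.001]
wrist_force: [1.2, -0.5, 0.2]
opening: 0.0805
grip_force: 0.0
t 7.0 grasp [0.6356 0.1023 0.2957] tilt -1.0 yaw y-axis 67.2 shift [ 0.1027 -0.381   0.0045]
```

View pics/w3.png

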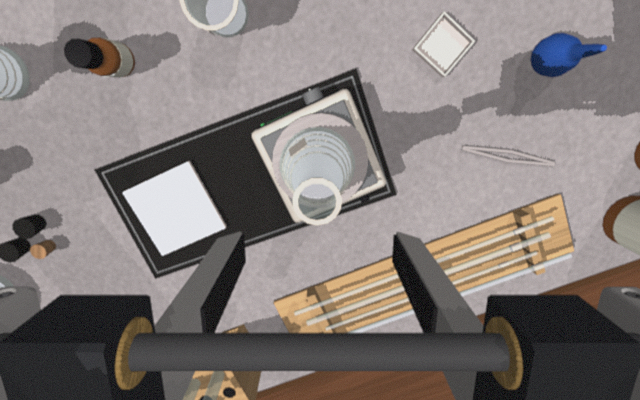

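The flask is upright at its rim, (317,201). The tile's centre is at about (175,209), and the stirrer's box corners are at about (253,133), (349,92), (385,187) and (298,224).

```bash
python3 - <<'E'
from h import *
s=np.load("pics/w3.npy",allow_pickle=True).item()
print("rim",wray(317,201,.203,s),"tile",wray(175.3,209,.010,s),[wray(*p,.01,s) for p in((190,160),(226,233),(164,256),(123,190))])
print([wray(*p,.05,s) for p in((253,133),(349,92),(385,187),(298,224))],"base",wray(319.5,162,.06,s))
go(.393,-.209,.25)
E
```

```text
rim [0.6328 0.1032] tile [ 0.6248 -0.0971] [array([ 0.5745, -0.0476]), array([ 0.6814, -0.051 ]), array([ 0.6786, -0.1451]), array([ 0.5755, -0.1469])]
[array([0.5737, 0.0493]), array([0.5744, 0.166 ]), array([0.6917, 0.1658]), array([0.6943, 0.0519])] base [0.6319 0.1066]
t 7.0 grasp [0.6356 0.1023 0.2957] tilt -1.0 yaw y-axis 67.2 shift [ 0.1029 -0.3811  0.0445]
```

```bash
python3 -m jog '[[0.094,0.013,-0.047,0,0],[0.094,0.026,-0.094,0,0],[0.094,0.039,-0.141,0,0],[0.094,0.052,-0.188,0.01,0],[0.094,0.064,-0.23,0.02,0]]'; python3 -m jog '[[0.094,0.013,-0.047,0.01,0],[0.094,0.026,-0.094,0.02,0],[0.094,0.038,-0.13,0.025,0],[0.094,0.0389,-0.1511,0.0245,0],[0.094,0.0389,-0.1511,0.0245,0]]'; python3 -m jog '[[0.094,0,0,0,0],[0.094,0,0,0,0]]'; python3 - <<'E'
from h import *
import cv2
go(.393,-.209,.125)
s=state();np.save("pics/w4.npy",s,allow_pickle=True)
cv2.imwrite("pics/w4.png",snapshot("wrist")["img"][:,:,::-1])
E
```

```text
t: 7.5
tcp_pos: [0.4845, -0.086, 0.451]
tool_rot: [-0.001, 0.198, 0.98, 0.0]
wrist_force: [0.6, -0.5, -0.0]
opening: 0.0943
grip_force: 0.0
t: 8.0
tcp_pos: [0.3903, -0.2104, 0.4266]
tool_rot: [-0.001, 0.2, 0.98, 0.001]
wrist_force: [-0.2, -0.8, -0.2]
opening: 0.0941
grip_force: 0.0
t: 8.2
tcp_pos: [0.392, -0.2082, 0.4279]
tool_rot: [-0.001, 0.198, 0.98, 0.0]
wrist_force: [0.0, -0.4, -0.1]
opening: 0.0943
grip_force: 0.0
t 8.2 grasp [ 0.3919 -0.208   0.2479] tilt -1.0 yaw y-axis 67.2 shift [-0.0015 -0.0005  0.1229]
```

View pics/w4.png

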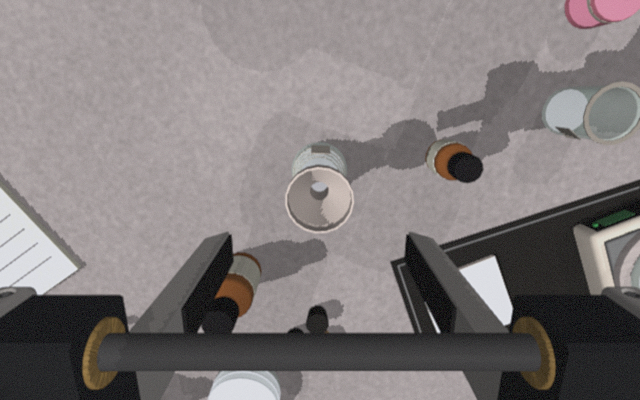

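The funnel rim is centred at (320,199).

```bash
python3 - <<'E'
from h import *
s=np.load("pics/w4.npy",allow_pickle=True).item()
p=wray(320,199,.132,s);print(p); go(*p,.126)
E
```

```text
[ 0.3919 -0.2065]
t 8.25 grasp [ 0.392  -0.208   0.2481] tilt -1.0 yaw y-axis 67.2 shift [0.0006 0.0013 0.1221]
```

```bash
python3 -m jog '[[0.094,0,0.001,0.04,0],[0.094,0,0.001,0.08,0],[0.094,0,0.001,0.11,0],[0.094,0,0.001,0.122,0],[0.08,0,0.001,0.122,0]]' 10; python3 -m jog '[[0.05,0,0,0,0],[0.05,0,0,0,0],[0.05,0,0,0,0],[0.05,0,0,0,0],[0.05,0,0,0,0]]';python3 -m jog '[[0.05,0,0,0,0],[0.05,0,0,0,0]]';  python3 -m jog '[[0.05,0,0,-0.02,0],[0.05,0,0,-0.05,0],[0.05,0,0,-0.09,0],[0.05,0,0,-0.13,0],[0.05,0,0,-0.164,0]]';  python3 -m jog '[[0.05,0,0,0,0],[0.05,0,0,0,0]]'; python3 -c "
from h import *
go(.633,.1035,.29)"
```

```text
t: 8.75
tcp_pos: [0.3921, -0.2072, 0.3053]
tool_rot: [-0.002, 0.197, 0.98, 0.001]
wrist_force: [0.1, 0.3, 1.2]
opening: 0.0893
grip_force: 0.0
t: 9.25
tcp_pos: [0.3923, -0.2082, 0.3074]
tool_rot: [0.001, 0.198, 0.98, -0.0]
wrist_force: [0.5, 0.9, 2.6]
opening: 0.0557
grip_force: 10.0
t: 9.45
tcp_pos: [0.3923, -0.2082, 0.3073]
tool_rot: [0.001, 0.198, 0.98, -0.0]
wrist_force: [1.4, 0.8, 4.7]
opening: 0.0558
grip_force: 10.0
t: 9.95
tcp_pos: [0.3918, -0.2079, 0.4724]
tool_rot: [0.0, 0.198, 0.98, -0.0]
wrist_force: [0.9, -0.5, -0.7]
opening: 0.0557
grip_force: 10.0
t: 10.15
tcp_pos: [0.392, -0.208, 0.4704]
tool_rot: [0.0, 0.198, 0.98, -0.0]
wrist_force: [0.1, 0.4, -1.3]
opening: 0.0558
grip_force: 10.0
t 10.15 grasp [ 0.3919 -0.2081  0.2904] tilt -1.0 yaw y-axis 67.1 shift [-1.011e-01  3.808e-01  3.000e-04]
```

```bash
python3 -m jog '[[0.05,-0.01,0.036,0,0],[0.05,-0.021,0.081,0,0],[0.05,-0.033,0.126,0,0],[0.05,-0.045,0.171,0,0],[0.05,-0.057,0.21,0,0]]'; python3 -m jog '[[0.05,-0.012,0.045,0,0],[0.05,-0.024,0.09,0,0],[0.05,-0.034,0.13,0,0],[0.05,-0.04,0.155,0,0],[0.05,-0.0441,0.1708,0,0]]'; python3 -m jog '[[0.05,0,0,0,0],[0.05,0,0,0,0],[0.05,0,0,0,0]]'; python3 - <<'E'
from h import *
import cv2
go(.633,.1035,.224)
s=state();np.save("pics/w5.npy",s,allow_pickle=True)
a=snapshot("wrist")["img"][100:400,120:520,::-1]
b=snapshot("side")["img"][20:320,260:460,::-1]
cv2.imwrite("pics/c5.png",cv2.resize(np.hstack([a,b]),(800,400)))
E
```

```text
t: 10.65
tcp_pos: [0.5267, -0.0346, 0.4677]
tool_rot: [-0.002, 0.198, 0.98, 0.0]
wrist_force: [0.5, -0.6, 0.2]
opening: 0.0554
grip_force: 10.0
t: 11.15
tcp_pos: [0.6337, 0.1055, 0.4668]
tool_rot: [-0.003, 0.197, 0.98, -0.001]
wrist_force: [-0.2, -0.2, -0.9]
opening: 0.0554
grip_force: 10.0
t: 11.45
tcp_pos: [0.6327, 0.1028, 0.4696]
tool_rot: [-0.001, 0.199, 0.98, -0.0]
wrist_force: [0.6, -0.2, -1.0]
opening: 0.0556
grip_force: 10.0
t 11.45 grasp [0.6323 0.1027 0.2896] tilt -1.0 yaw y-axis 67.1 shift [-0.0004  0.001   0.0656]
```

View pics/c5.png

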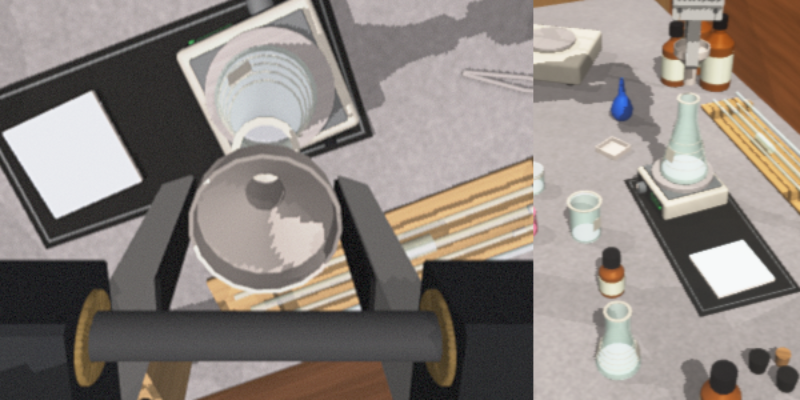

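The funnel hangs upright, with its hole at full-image (319,242) and its rim centre at about (319,264). It is in line with the flask neck below. The small flask still stands alone at its place.

```bash
python3 - <<'E'
from h import *
s=np.load("pics/w5.npy",allow_pickle=True).item()
for z in(.294,.298):print(wray(318.8,264,z,s))
go(.633,.1035,.224)
E
```

```text
[0.6294 0.1042]
[0.6276 0.105 ]
t 11.55 grasp [0.6326 0.1027 0.2904] tilt -1.0 yaw y-axis 67.1 shift [-0.0001  0.0009  0.0664]
```

```bash
python3 -m jog '[[0.05,-0.0025,0,0.01,0],[0.05,-0.0025,0,0.02,0],[0.05,-0.0025,0,0.028,0],[0.05,-0.0025,0,0.034,0],[0.05,-0.0025,0,0.04,0]]'; python3 -m jog '[[0.05,0,0,0.006,0],[0.05,0,0,0.012,0],[0.05,0,0,0.017,0],[0.05,0,0,0.02,0],[0.05,0,0,0.02,0]]'; python3 -m jog '[[0.05,0,0,0.001,0],[0.05,0,0,0.002,0],[0.05,0,0,0.003,0],[0.05,0,0,0.003,0]]'; python3 -c "
from h import *
go(.633,.1035,.224)"
```

```text
t: 12.05
tcp_pos: [0.6353, 0.1026, 0.4298]
tool_rot: [-0.0, 0.198, 0.98, -0.0]
wrist_force: [-0.1, 0.1, -0.0]
opening: 0.0554
grip_force: 10.0
t: 12.55
tcp_pos: [0.6353, 0.1026, 0.4101]
tool_rot: [-0.0, 0.198, 0.98, -0.0]
wrist_force: [0.2, -0.3, -0.8]
opening: 0.0554
grip_force: 10.0
t: 12.95
tcp_pos: [0.6355, 0.1026, 0.4081]
tool_rot: [0.0, 0.198, 0.98, 0.0]
wrist_force: [0.8, 0.5, 0.9]
opening: 0.0556
grip_force: 10.0
t 12.95 grasp [0.6356 0.1026 0.2281] tilt -1.0 yaw y-axis 67.2 shift [ 0.0027 -0.0002  0.0041]
```

```bash
python3 -m jog '[[0.05,0,0,0.001,0],[0.05,0,0,0.0015,0],[0.05,0,0,0.0015,0],[0.05,0,0,0.0015,0]]'; python3 -m jog '[[0.05,0,0,0.001,0],[0.05,0,0,0.0015,0],[0.05,0,0,0.0015,0],[0.05,0,0,0.0015,0]]'; python3 -m jog '[[0.05,0,0,0.001,0],[0.05,0,0,0.001,0],[0.05,0,0,0.001,0]]'
```

```text
t: 13.35
tcp_pos: [0.6356, 0.1027, 0.4076]
tool_rot: [0.001, 0.198, 0.98, 0.0]
wrist_force: [-1.4, -0.1, 5.2]
opening: 0.0557
grip_force: 10.0
t: 13.75
tcp_pos: [0.6357, 0.1027, 0.4066]
tool_rot: [0.001, 0.198, 0.98, 0.0]
wrist_force: [-1.3, 1.1, 6.4]
opening: 0.0558
grip_force: 10.0
t: 14.05
tcp_pos: [0.6357, 0.1027, 0.4057]
tool_rot: [0.001, 0.198, 0.98, 0.0]
wrist_force: [-2.2, 0.2, 6.5]
opening: 0.0555
grip_force: 10.0
```

```bash
python3 -m jog '[[0.05,0,0,-0.001,0],[0.05,0,0,-0.002,0],[0.05,0,0,-0.002,0],[0.06,0,0,-0.002,0],[0.065,0,0,-0.002,0]]'; python3 -m jog '[[0.08,0,0,0,0],[0.08,0,0,0,0],[0.094,0,0,-0.01,0],[0.094,0,0,-0.04,0],[0.094,0,0,-0.07,0]]';python3 -m jog '[[0.094,0,0,-0.01,0],[0.094,0,0,-0.01,0]]'; python3 - <<'E'
from h import *
import cv2
go(.386,.232,.29)
s=state();np.save("pics/w6.npy",s,allow_pickle=True)
a=snapshot("wrist")["img"][60:360,120:520,::-1]
b=snapshot("side")["img"][20:320,260:460,::-1]
cv2.imwrite("pics/c6.png",cv2.resize(np.hstack([a,b]),(800,400)))
E
```

```text
t: 14.55
tcp_pos: [0.6353, 0.1026, 0.4048]
tool_rot: [-0.001, 0.198, 0.98, -0.0]
wrist_force: [0.7, -0.2, -0.2]
opening: 0.0643
grip_force: 0.0
t: 15.05
tcp_pos: [0.6353, 0.1026, 0.4764]
tool_rot: [-0.001, 0.198, 0.98, -0.0]
wrist_force: [1.4, -0.8, -0.5]
opening: 0.0939
grip_force: 0.0
t: 15.25
tcp_pos: [0.6355, 0.1027, 0.4881]
tool_rot: [0.002, 0.198, 0.98, 0.0]
wrist_force: [0.5, -0.0, -0.7]
opening: 0.094
grip_force: 0.0
t 15.25 grasp [0.6363 0.1026 0.3081] tilt -1.0 yaw y-axis 67.2 shift [0.281 0.022 0.017]
```

View pics/c6.png

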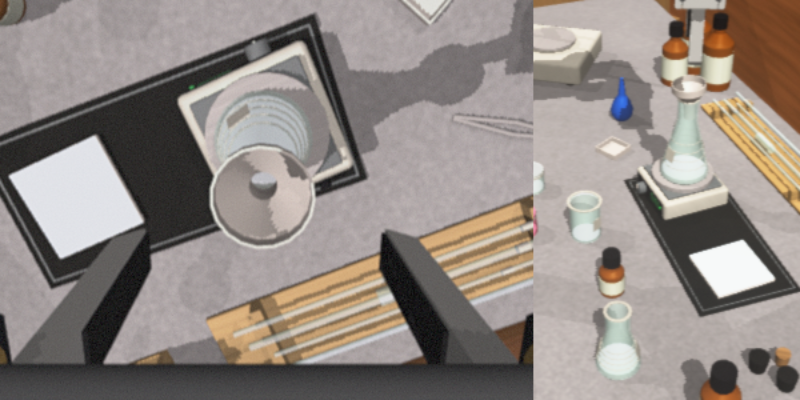

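The funnel sits upright in the flask's neck. Next is the weighing bottle.

```bash
python3 -m jog '[[0.08,0.047,0.004,0,0],[0.08,0.094,0.008,0,0],[0.08,0.141,0.012,0,0],[0.08,0.188,0.016,0.03,0],[0.08,0.23,0.02,0.06,0]]'; python3 -m jog '[[0.08,0.035,0.001,0.03,0],[0.08,0.05,0.002,0.06,0],[0.08,0.05,0.002,0.08,0],[0.08,0.05,0.002,0.08,0],[0.08,0.05,0.002,0.08,0]]'; python3 - <<'E'
from h import *
import cv2
s=np.load("pics/w6.npy",allow_pickle=True).item()
f=lambda c:(c[0]*.75+120,c[1]*.75+60)
q=np.array([wray(*f(p),.01,s) for p in((9,176),(99,136),(145,220),(60,258))]);print(q,q.mean(0))
print("rim",wray(*f((262,196)),.230,s))
q=np.array([wray(*f(p),.05,s) for p in((179,99),(305,42),(353,166))]);print(q,(q[0]+q[2])/2)
go(.386,.233,.025)
s=state();np.save("pics/w7.npy",s,allow_pickle=True)
d=snapshot("wrist");cv2.imwrite("pics/w7.png",d["img"][:,:,::-1])
E
```

```text
t: 15.85
tcp_pos: [0.4348, 0.2079, 0.4283]
tool_rot: [-0.0, 0.198, 0.98, -0.0]
wrist_force: [0.5, 0.3, 0.6]
opening: 0.0799
grip_force: 0.0
t: 16.35
tcp_pos: [0.3913, 0.2285, 0.3494]
tool_rot: [-0.001, 0.198, 0.98, -0.0]
wrist_force: [0.2, -1.0, 0.4]
opening: 0.0801
grip_force: 0.0
[[ 0.5782 -0.1494]
 [ 0.5773 -0.0472]
 [ 0.6729 -0.0455]
 [ 0.6762 -0.1472]] [ 0.62615  -0.097325]
rim [0.6309 0.1037]
[[0.5741 0.0484]
 [0.5724 0.1671]
 [0.6898 0.1677]] [0.63195 0.10805]
t 16.35 grasp [0.391  0.2284 0.1694] tilt -1.0 yaw y-axis 67.1 shift [0.0061 0.0025 0.1444]
```

View pics/w7.png

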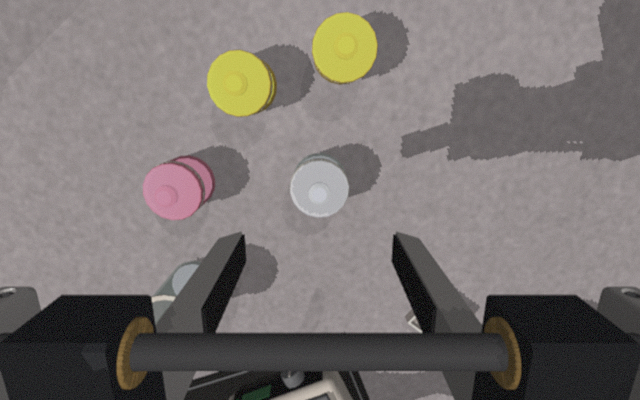

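The clear weighing bottle's lid is centred at (320,187), with its knob at (318,194). The pink and yellow look-alikes are well clear.

```bash
python3 - <<'E'
from h import *
s=np.load("pics/w7.npy",allow_pickle=True).item()
print(wray(320,187,.043,s),wray(318,194,.058,s))
go(.388,.2325,.025)
E
```

```text
[0.3841 0.2326] [0.3852 0.2304]
t 16.4 grasp [0.3919 0.2286 0.1704] tilt -1.0 yaw y-axis 67.1 shift [0.0051 0.0021 0.1454]
```

```bash
python3 -m jog '[[0.08,0.005,0.001,0.03,0],[0.08,0.005,0.001,0.07,0],[0.08,0.005,0.001,0.11,0],[0.08,0.005,0.001,0.135,0],[0.08,0.005,0.001,0.145,0]]' 15; python3 -m jog '[[0.07,0,0,0,0],[0.06,0,0,0,0],[0.045,0,0,0,0],[0.045,0,0,0,0],[0.045,0,0,0,0]]'; python3 -m jog '[[0.045,0,0,0,0],[0.045,0,0,0,0],[0.045,0,0,0,0]]'; python3 -c "
from h import *
go(.388,.2325,.025)"
```

```text
t: 16.9
tcp_pos: [0.3872, 0.2312, 0.2036]
tool_rot: [-0.001, 0.198, 0.98, -0.001]
wrist_force: [-0.3, -0.5, 0.5]
opening: 0.0798
grip_force: 0.0
t: 17.4
tcp_pos: [0.3879, 0.2317, 0.2064]
tool_rot: [0.001, 0.198, 0.98, 0.0]
wrist_force: [-1.8, -1.1, 6.8]
opening: 0.0496
grip_force: 15.0
t: 17.7
tcp_pos: [0.3879, 0.2317, 0.2063]
tool_rot: [0.001, 0.198, 0.98, 0.0]
wrist_force: [-1.8, -1.4, 7.9]
opening: 0.0494
grip_force: 15.0
t 17.7 grasp [0.3883 0.2318 0.0263] tilt -1.0 yaw y-axis 67.2 shift [0.0005 0.0006 0.0013]
```

```bash
python3 -m jog '[[0.045,0,0,-0.02,0],[0.045,0,0,-0.05,0],[0.045,0,0,-0.09,0],[0.045,0,0,-0.13,0],[0.045,0,0,-0.155,0]]';python3 -m jog '[[0.045,0,0,0,0],[0.045,0,0,0,0]]'; python3 -c "
from h import *
go(.50,-.10,.18)
go(.628,-.1,.18)"
```

```text
t: 18.2
tcp_pos: [0.3874, 0.2317, 0.3634]
tool_rot: [0.002, 0.198, 0.98, 0.001]
wrist_force: [0.1, 0.1, -0.6]
opening: 0.0496
grip_force: 15.0
t: 18.4
tcp_pos: [0.3869, 0.2315, 0.3596]
tool_rot: [0.0, 0.198, 0.98, 0.0]
wrist_force: [-0.5, -0.5, -0.0]
opening: 0.0496
grip_force: 15.0
t 18.4 grasp [0.387  0.2315 0.1796] tilt -1.0 yaw y-axis 67.2 shift [-0.2329 -0.2616 -0.0004]
t 18.4 grasp [0.387  0.2315 0.1796] tilt -1.0 yaw y-axis 67.2 shift [-0.3508 -0.2119 -0.0004]
```

```bash
python3 -m jog '[[0.045,-0.025,-0.028,0,0],[0.045,-0.056,-0.063,0,0],[0.045,-0.087,-0.098,0,0],[0.045,-0.118,-0.133,0,0],[0.045,-0.149,-0.167,0,0]]'; python3 -m jog '[[0.045,-0.031,-0.035,0,0],[0.045,-0.062,-0.07,0,0],[0.045,-0.084,-0.0946,0,0],[0.045,-0.124,-0.078,0,0],[0.045,-0.16,-0.063,0,0]]'; python3 -m jog '[[0.045,-0.025,0.01,0,0],[0.045,-0.0418,0.0181,0,0],[0.045,-0.0418,0.0181,0,0],[0.045,-0.0418,0.0181,0,0]]'; python3 -c "
from h import *
go(.628,-.1,.036)"
```

```text
t: 18.9
tcp_pos: [0.4592, 0.018, 0.3575]
tool_rot: [-0.002, 0.198, 0.98, 0.0]
wrist_force: [0.2, -0.3, -1.5]
opening: 0.0497
grip_force: 15.0
t: 19.4
tcp_pos: [0.5831, -0.1017, 0.3568]
tool_rot: [-0.002, 0.2, 0.98, 0.0]
wrist_force: [-0.4, -0.8, -0.6]
opening: 0.0499
grip_force: 15.0
t: 19.8
tcp_pos: [0.6275, -0.0998, 0.3574]
tool_rot: [-0.002, 0.198, 0.98, 0.0]
wrist_force: [-0.5, -0.6, -1.2]
opening: 0.0497
grip_force: 15.0
t 19.8 grasp [ 0.6268 -0.0995  0.1774] tilt -1.0 yaw y-axis 67.2 shift [-2.000e-03  1.000e-04  1.414e-01]
```

```bash
python3 -m jog '[[0.045,0,0,0.03,0],[0.045,0,0,0.065,0],[0.045,0,0,0.1,0],[0.045,0,0,0.12,0],[0.045,0,0,0.133,0]]'; python3 -m jog '[[0.045,0,0,0,0],[0.045,0,0,0.002,0],[0.045,0,0,0.004,0],[0.045,0,0,0.006,0],[0.045,0,0,0.006,0]]';  python3 - <<'E'
from h import *
import cv2
go(.628,-.1,.036)
cv2.imwrite("pics/t8.png",cv2.resize(snapshot("top")["img"][90:190,230:410,::-1],(720,400),interpolation=cv2.INTER_CUBIC))
E
python3 -m jog '[[0.045,0,0,0.001,0],[0.045,0,0,0.0015,0],[0.045,0,0,0.0015,0]]'
```

```text
t: 20.3
tcp_pos: [0.6262, -0.0996, 0.2242]
tool_rot: [-0.002, 0.198, 0.98, 0.0]
wrist_force: [0.6, 0.5, -0.9]
opening: 0.0496
grip_force: 15.0
t: 20.8
tcp_pos: [0.6283, -0.1, 0.2215]
tool_rot: [0.0, 0.198, 0.98, -0.0]
wrist_force: [0.5, 0.4, -0.8]
opening: 0.0496
grip_force: 15.0
t 20.8 grasp [ 0.6285 -0.1     0.0415] tilt -1.0 yaw y-axis 67.2 shift [ 0.0005 -0.0001  0.0055]
t: 21.15
tcp_pos: [0.6282, -0.1, 0.2195]
tool_rot: [-0.0, 0.198, 0.98, 0.0]
wrist_force: [0.6, 0.3, -0.1]
opening: 0.0493
grip_force: 15.0
```

```bash
python3 -m jog '[[0.045,0,0,0.0005,0],[0.045,0,0,0.001,0],[0.045,0,0,0.001,0]]'; python3 -m jog '[[0.045,0,0,0.0005,0],[0.045,0,0,0.001,0],[0.045,0,0,0.001,0]]'; python3 -m jog '[[0.045,0,0,0.0005,0],[0.045,0,0,0.001,0],[0.045,0,0,0.001,0]]'
```

```text
t: 21.45
tcp_pos: [0.6282, -0.0999, 0.2185]
tool_rot: [-0.0, 0.198, 0.98, 0.0]
wrist_force: [0.3, 0.1, -0.3]
opening: 0.0502
grip_force: 15.0
t: 21.75
tcp_pos: [0.6282, -0.1, 0.2175]
tool_rot: [-0.0, 0.198, 0.98, -0.0]
wrist_force: [0.1, 0.8, -0.9]
opening: 0.0499
grip_force: 15.0
t: 22.05
tcp_pos: [0.6282, -0.1, 0.2165]
tool_rot: [-0.0, 0.198, 0.98, -0.0]
wrist_force: [0.5, -0.5, -0.3]
opening: 0.0495
grip_force: 15.0
```

```bash
python3 -m jog '[[0.045,0,0,0.0005,0],[0.045,0,0,0.0007,0],[0.045,0,0,0.0007,0]]'; python3 -m jog '[[0.045,0,0,0.0005,0],[0.045,0,0,0.0007,0],[0.045,0,0,0.0007,0]]'
```

```text
t: 22.35
tcp_pos: [0.6283, -0.1, 0.2165]
tool_rot: [-0.0, 0.198, 0.98, -0.0]
wrist_force: [-2.7, 0.6, 4.4]
opening: 0.0495
grip_force: 15.0
t: 22.65
tcp_pos: [0.6284, -0.1, 0.2164]
tool_rot: [-0.0, 0.198, 0.98, -0.0]
wrist_force: [-5.5, 0.6, 9.0]
opening: 0.0495
grip_force: 15.0
```

```bash
python3 -m jog '[[0.045,0,0,-0.001,0],[0.045,0,0,-0.001,0],[0.053,0,0,-0.001,0],[0.06,0,0,-0.001,0],[0.07,0,0,-0.001,0]]'; python3 -m jog '[[0.08,0,0,0,0],[0.08,0,0,0,0],[0.08,0,0,-0.03,0],[0.08,0,0,-0.07,0],[0.08,0,0,-0.12,0]]';python3 -m jog '[[0.094,0,0,-0.05,0],[0.094,0,0,-0.08,0],[0.094,0,0,-0.08,0],[0.094,0,0,-0.08,0]]'; python3 - <<'E'
from h import *
import cv2
go(.474,-.346,.22)
s=state();np.save("pics/w9.npy",s,allow_pickle=True)
cv2.imwrite("pics/w9.png",snapshot("wrist")["img"][:,:,::-1])
E
```

```text
t: 23.15
tcp_pos: [0.6281, -0.0999, 0.2158]
tool_rot: [-0.0, 0.198, 0.98, 0.0]
wrist_force: [0.1, 0.2, -0.5]
opening: 0.065
grip_force: 0.0
t: 23.65
tcp_pos: [0.6275, -0.0997, 0.3353]
tool_rot: [-0.002, 0.198, 0.98, 0.0]
wrist_force: [1.1, 0.4, -0.3]
opening: 0.0797
grip_force: 0.0
t: 24.05
tcp_pos: [0.6281, -0.0999, 0.4164]
tool_rot: [0.0, 0.198, 0.98, -0.0]
wrist_force: [0.2, 0.1, -1.4]
opening: 0.0941
grip_force: 0.0
t 24.05 grasp [ 0.6283 -0.1     0.2364] tilt -1.0 yaw y-axis 67.1 shift [ 0.0466 -0.2866  0.0163]
```

View pics/w9.png

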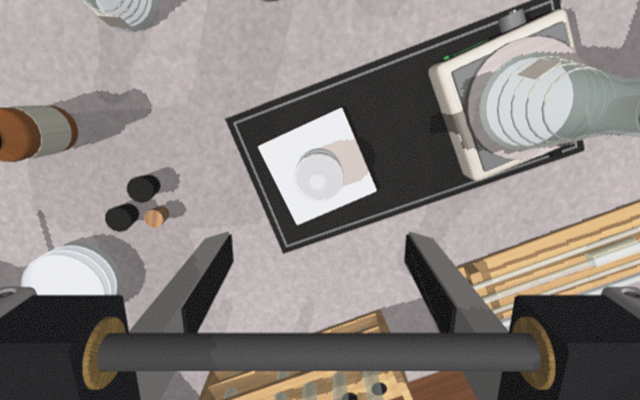

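The weighing bottle stands on the tile with its lid at (320,174). The tile corners are (344,108), (376,186), (299,225) and (258,147). I'll check the centring numerically, then go to the tall bottle.

```bash
python3 - <<'E'
from h import *
s=np.load("pics/w9.npy",allow_pickle=True).item()
q=np.array([wray(*p,.01,s) for p in((344,108),(376,186),(299,225),(258,147))]);print(q.mean(0),"lid",wray(320,174,.052,s),"knob",wray(318,181,.068,s))
go(.474,-.346,.22)
E
python3 -m jog '[[0.094,0.007,-0.045,0,0],[0.094,0.015,-0.094,0,0],[0.094,0.023,-0.143,0,0],[0.094,0.03,-0.19,0,0],[0.094,0.037,-0.23,0,0]]'; python3 -m jog '[[0.094,0.006,-0.035,0,0],[0.094,0.0096,-0.0566,0,0],[0.094,0.0096,-0.0566,0,0],[0.094,0.0096,-0.0566,0,0]]'; python3 - <<'E'
from h import *
import cv2
go(.474,-.346,.1)
s=state();np.save("pics/w10.npy",s,allow_pickle=True)
cv2.imwrite("pics/w10.png",snapshot("wrist")["img"][:,:,::-1])
E
```

```text
[ 0.62535  -0.097775] lid [ 0.6234 -0.0962] knob [ 0.6256 -0.0992]
t 24.1 grasp [ 0.6275 -0.0997  0.2347] tilt -1.0 yaw y-axis 67.1 shift [ 0.0458 -0.2866  0.0148]
t: 24.6
tcp_pos: [0.5031, -0.299, 0.4133]
tool_rot: [-0.002, 0.198, 0.98, 0.001]
wrist_force: [0.1, 0.5, -0.2]
opening: 0.0939
grip_force: 0.0
t: 25.0
tcp_pos: [0.4738, -0.3458, 0.4141]
tool_rot: [-0.001, 0.198, 0.98, 0.001]
wrist_force: [-0.1, 0.6, 0.6]
opening: 0.0937
grip_force: 0.0
t 25.0 grasp [ 0.4734 -0.3452  0.2341] tilt -1.0 yaw y-axis 67.1 shift [-0.0013 -0.0007  0.1341]
```

View pics/w10.png

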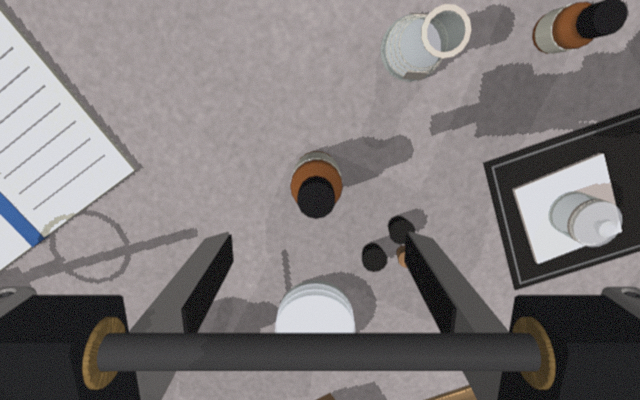

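The weighing bottle is centred on the tile to within about 1.5 mm. The tall bottle's cap is at (317,197). The gripper body would hit the funnel at this yaw, so I'll turn it so the fingers close along world x before gripping the cap.

```bash
python3 - <<'E'
from h import *
s=np.load("pics/w10.npy",allow_pickle=True).item()
print("cap",wray(317,197,.115,s))
E
python3 -m jog '[[0.08,0,0,0,1],[0.08,0,0,0,2],[0.08,0,0,0,3],[0.08,0,0,0,4],[0.08,0,0,0,5]]' 25;python3 -m jog '[[0.08,0,0,0,1],[0.08,0,0,0,2],[0.08,0,0,0,3],[0.08,0,0,0,3.39],[0.08,0,0,0,3.39]]';python3 -m jog '[[0.08,0,0,0,0],[0.08,0,0,0,0]]'; python3 - <<'E'
from h import *
go(.474,-.345,.102);print(state()["joints"].round(2))
E
```

```text
cap [ 0.4716 -0.3454]
t: 25.55
tcp_pos: [0.4748, -0.3446, 0.4155]
tool_rot: [-0.001, 0.523, 0.852, 0.0]
wrist_force: [-1.0, -1.0, 0.2]
opening: 0.0796
grip_force: 0.0
t: 26.05
tcp_pos: [0.4747, -0.3447, 0.4155]
tool_rot: [-0.001, 0.706, 0.708, 0.0]
wrist_force: [-0.4, -0.2, -0.2]
opening: 0.0797
grip_force: 0.0
t: 26.25
tcp_pos: [0.4743, -0.3455, 0.4159]
tool_rot: [-0.0, 0.706, 0.708, 0.0]
wrist_force: [0.7, 0.5, 0.5]
opening: 0.0801
grip_force: 0.0
t 26.25 grasp [ 0.4742 -0.3454  0.2359] tilt -1.0 yaw y-axis 0.1 shift [ 0.0004 -0.0002  0.1339]
[-0.82  0.09  1.71  0.    1.34 -0.82]
```

```bash
python3 -m jog '[[0.08,0,0,0.03,0],[0.08,0,0,0.07,0],[0.08,0,0,0.11,0],[0.07,0,0,0.133,0],[0.06,0,0,0.133,0]]' 25; python3 -m jog '[[0.028,0,0,0,0],[0.028,0,0,0,0],[0.028,0,0,0,0],[0.028,0,0,0,0],[0.028,0,0,0,0]]'; python3 -m jog '[[0.028,0,0,0,0],[0.028,0,0,0,0],[0.028,0,0,0,0]]';  python3 - <<'E'
from h import *
go(.474,-.345,.102)
E
python3 -m jog '[[0.028,0,0,-0.01,0],[0.028,0,0,-0.04,0],[0.028,0,0,-0.08,0],[0.028,0,0,-0.12,0],[0.028,0,0,-0.15,0]]'; python3 -m jog '[[0.028,0,0,0,0],[0.028,0,0,0,0]]';python3 - <<'E'
from h import *
go(.629,.002,.25)
E
```

```text
t: 26.75
tcp_pos: [0.473, -0.3447, 0.279]
tool_rot: [-0.004, 0.707, 0.708, 0.0]
wrist_force: [-0.3, 0.4, -0.6]
opening: 0.0677
grip_force: 0.0
t: 27.25
tcp_pos: [0.4743, -0.3462, 0.2843]
tool_rot: [0.001, 0.707, 0.707, 0.0]
wrist_force: [0.2, -0.4, 2.9]
opening: 0.0317
grip_force: 25.0
t: 27.55
tcp_pos: [0.4744, -0.3463, 0.2843]
tool_rot: [0.001, 0.707, 0.707, 0.0]
wrist_force: [0.6, 0.7, 6.1]
opening: 0.0321
grip_force: 25.0
t 27.55 grasp [ 0.4746 -0.3466  0.1043] tilt -1.0 yaw y-axis 0.0 shift [ 0.0016 -0.0006  0.0023]
t: 28.05
tcp_pos: [0.4738, -0.3458, 0.4356]
tool_rot: [0.001, 0.707, 0.707, -0.0]
wrist_force: [0.4, -0.3, -1.8]
opening: 0.0318
grip_force: 25.0
t: 28.25
tcp_pos: [0.4737, -0.3457, 0.4325]
tool_rot: [-0.0, 0.707, 0.707, -0.0]
wrist_force: [0.0, 0.3, -2.7]
opening: 0.0314
grip_force: 25.0
t 28.25 grasp [ 0.4736 -0.3456  0.2525] tilt -1.0 yaw y-axis 0.0 shift [0.3476 0.1556 0.0026]
```

```bash
python3 -m jog '[[0.028,0.03,0.013,0,0],[0.028,0.072,0.032,0,0],[0.028,0.114,0.051,0,0],[0.028,0.156,0.07,0,0],[0.028,0.198,0.089,0,0]]'; python3 -m jog '[[0.028,0.042,0.019,0,0],[0.028,0.084,0.038,0,0],[0.028,0.118,0.053,0,0],[0.028,0.138,0.062,0,0],[0.028,0.1501,0.067,0,0]]'; python3 -m jog '[[0.028,0,0,0,0],[0.028,0,0,0,0],[0.028,0,0,0,0]]';python3 - <<'E'
from h import *
go(.63,.0025,.1073)
E
```

```text
t: 28.75
tcp_pos: [0.5628, -0.146, 0.4296]
tool_rot: [-0.003, 0.707, 0.707, -0.001]
wrist_force: [0.8, -1.2, -2.4]
opening: 0.0314
grip_force: 25.0
t: 29.25
tcp_pos: [0.6298, 0.0041, 0.4296]
tool_rot: [-0.002, 0.706, 0.708, -0.002]
wrist_force: [-0.3, -0.2, -1.8]
opening: 0.0312
grip_force: 25.0
t: 29.55
tcp_pos: [0.6295, 0.001, 0.4326]
tool_rot: [-0.0, 0.707, 0.707, -0.0]
wrist_force: [0.8, 0.9, -2.0]
opening: 0.0311
grip_force: 25.0
t 29.55 grasp [0.6293 0.001  0.2526] tilt -1.0 yaw y-axis -0.1 shift [0.0015 0.0008 0.1453]
```

```bash
python3 -m jog '[[0.028,0.0005,0,0.03,0],[0.028,0.0005,0,0.065,0],[0.028,0.0005,0,0.1,0],[0.028,0.0005,0,0.125,0],[0.028,0.0005,0,0.137,0]]'; python3 -m jog '[[0.028,0,0,0,0],[0.028,0,0,0.002,0],[0.028,0,0,0.004,0],[0.028,0,0,0.005,0],[0.028,0,0,0.005,0]]';python3 -m jog '[[0.028,0,0,0.0007,0],[0.028,0,0,0.001,0],[0.028,0,0,0.001,0]]';python3 -m jog '[[0.028,0,0,0.0007,0],[0.028,0,0,0.001,0],[0.028,0,0,0.001,0]]'
```

```text
t: 30.05
tcp_pos: [0.6287, 0.0017, 0.2932]
tool_rot: [-0.002, 0.707, 0.707, -0.001]
wrist_force: [-1.0, 0.3, -1.9]
opening: 0.0314
grip_force: 25.0
t: 30.55
tcp_pos: [0.63, 0.0027, 0.292]
tool_rot: [0.001, 0.707, 0.707, 0.0]
wrist_force: [0.0, -0.3, -2.3]
opening: 0.0313
grip_force: 25.0
t: 30.85
tcp_pos: [0.6298, 0.0027, 0.2901]
tool_rot: [-0.0, 0.707, 0.707, 0.0]
wrist_force: [0.0, 0.3, -1.7]
opening: 0.0317
grip_force: 25.0
t: 31.15
tcp_pos: [0.6298, 0.0027, 0.289]
tool_rot: [-0.0, 0.707, 0.707, -0.0]
wrist_force: [-0.1, -0.2, -0.6]
opening: 0.0316
grip_force: 25.0
```

```bash
python3 -m jog '[[0.028,0,0,0.0007,0],[0.028,0,0,0.001,0],[0.028,0,0,0.001,0]]';python3 -m jog '[[0.028,0,0,0.0005,0],[0.028,0,0,0.0008,0],[0.028,0,0,0.0008,0]]'
```

```text
t: 31.45
tcp_pos: [0.6298, 0.0027, 0.2881]
tool_rot: [-0.0, 0.707, 0.707, -0.0]
wrist_force: [0.3, 0.4, -1.8]
opening: 0.0316
grip_force: 25.0
t: 31.75
tcp_pos: [0.6298, 0.0027, 0.2874]
tool_rot: [0.0, 0.707, 0.707, 0.0]
wrist_force: [0.3, 0.1, -2.0]
opening: 0.0315
grip_force: 25.0
```

```bash
python3 -m jog '[[0.028,0,0,0.0005,0],[0.028,0,0,0.0008,0],[0.028,0,0,0.0008,0]]';python3 -m jog '[[0.028,0,0,0.0005,0],[0.028,0,0,0.0008,0],[0.028,0,0,0.0008,0]]'
```

```text
t: 32.05
tcp_pos: [0.63, 0.0027, 0.2873]
tool_rot: [0.0, 0.707, 0.707, 0.0]
wrist_force: [-1.7, 1.0, 3.9]
opening: 0.0317
grip_force: 25.0
t: 32.35
tcp_pos: [0.6301, 0.0028, 0.2873]
tool_rot: [0.0, 0.707, 0.707, 0.0]
wrist_force: [-3.9, 0.4, 8.9]
opening: 0.0314
grip_force: 25.0
```

```bash
python3 -m jog '[[0.028,0,0,-0.001,0],[0.028,0,0,-0.001,0],[0.036,0,0,-0.001,0],[0.042,0,0,-0.001,0],[0.05,0,0,-0.001,0]]'; python3 -m jog '[[0.06,0,0,0,0],[0.06,0,0,0,0],[0.06,0,0,-0.03,0],[0.06,0,0,-0.07,0],[0.06,0,0,-0.12,0]]';python3 -m jog '[[0.06,0,0,-0.05,0],[0.06,0,-0.04,-0.06,0],[0.06,0,-0.09,-0.06,0],[0.06,0,-0.14,-0.06,0],[0.06,0,-0.19,-0.06,0]]'; python3 -m jog '[[0.06,0,-0.02,0,0],[0.06,0,-0.03,0,0],[0.06,0,-0.03,0,0],[0.06,0,-0.03,0,0],[0.06,0,-0.03,0,0]]'; python3 - <<'E'
from h import *
T0=dict(np.load("pics/top0.npz"))
def cloud(d):
    h,w=d["depth"].shape;u,v=np.meshgrid(np.arange(w),np.arange(h))
    c=np.stack([u,v,np.ones_like(u)],-1)@np.linalg.inv(d["mtx"]).T*d["depth"][...,None]
    return (c-d["t"])@d["R"]
for n in("top","side"):
    d=snapshot(n);X=cloud(d);ok=d["depth"]>0
    for k,x,y,r,z0,z1 in(("tallcap",.63,.0025,.05,.1,.13),("weigh lid",.627,-.0995,.04,.04,.06),("funnel",.633,.1035,.04,.215,.24),("small flask top",.393,-.208,.03,.09,.12),("short",.432,-.075,.03,.065,.09),("beaker",.4365,.067,.04,.06,.08)):
        m=ok&(np.hypot(X[...,0]-x,X[...,1]-y)<r)&(X[...,2]>z0)&(X[...,2]<z1)
        P=X[m];print(n,k,m.sum(),((P.min(0)+P.max(0))/2).round(4) if len(P) else '',P.max(0).round(3) if len(P) else '')
E
```

```text
t: 32.85
tcp_pos: [0.6297, 0.0027, 0.2862]
tool_rot: [-0.0, 0.707, 0.707, -0.0]
wrist_force: [-0.5, -0.7, 0.5]
opening: 0.0468
grip_force: 0.0
t: 33.35
tcp_pos: [0.6292, 0.0027, 0.4059]
tool_rot: [-0.002, 0.707, 0.707, -0.001]
wrist_force: [0.4, -0.5, -0.3]
opening: 0.0601
grip_force: 0.0
t: 33.85
tcp_pos: [0.438, 0.0028, 0.4666]
tool_rot: [0.0, 0.707, 0.707, 0.0]
wrist_force: [-0.6, -0.1, 1.0]
opening: 0.0601
grip_force: 0.0
t: 34.35
tcp_pos: [0.4107, 0.0024, 0.4668]
tool_rot: [-0.0, 0.707, 0.707, -0.0]
wrist_force: [-0.8, 0.2, -0.2]
opening: 0.0603
grip_force: 0.0
top tallcap 177 [ 6.297e-01 -5.000e-04  1.115e-01] [0.645 0.014 0.123]
top weigh lid 302 [ 0.6267 -0.101   0.0487] [ 0.651 -0.077  0.057]
top funnel 241 [0.6327 0.1012 0.2249] [0.661 0.129 0.235]
top small flask top 117 [ 0.3939 -0.2095  0.0991] [ 0.411 -0.191  0.108]
top short 0  
top beaker 35 [0.4251 0.0857 0.066 ] [0.438 0.095 0.072]
side tallcap 200 [ 0.6311 -0.0028  0.1105] [0.647 0.014 0.121]
side weigh lid 345 [ 0.6287 -0.102   0.05  ] [ 0.654 -0.076  0.06 ]
side funnel 345 [0.6347 0.1014 0.2245] [0.663 0.131 0.234]
side small flask top 300 [ 0.3948 -0.2096  0.0991] [ 0.413 -0.19   0.108]
side short 170 [ 0.436  -0.0744  0.073 ] [ 0.45  -0.06   0.081]
side beaker 244 [0.4415 0.0686 0.0668] [0.47  0.098 0.074]
```

The depth check agrees: flask and funnel within about 3 mm of the plate's centre, weighing bottle within 1 mm of the tile's, tall bottle upright at the midpoint. The small flask, short bottle and beaker are still in place.

```bash
python3 -c "
from plant import *
print(sign_off())"
```

```text
the job is handed in; nothing more can be done
None
```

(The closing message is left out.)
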